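Bolt the stock box shut

ROBOT

A 6-joint arm with a two-finger parallel gripper is mounted at the origin on a cart in front of the work surface, level with it; the furniture and walls round the work are solid. World frame = base frame: x ahead of the robot, y to its left, z up, the work surface at z = 0. Lengths are in m, angles in rad, forces in N, time in s.
With the tool pointing down it reaches from about 0.4 to 0.825 m from the base axis. Payload 7 kg.
Tool frame: the origin (TCP) lies on the centre line of the jaws, within the pads' length; the fingertips stand r.tip_extent ahead of it and the grasp point (between the pads) lies 8 mm behind it (r.tip_extent is the distance from the TCP to the fingertips, in m); z points along the fingers, y is the line along which they close (so a half turn about z gives the same grasp; the last joint's range is limited). The gripper opens to 88 mm and grips with 3 to 60 N. Pads are 19 mm wide; open, the fingers measure 130 mm over their backs; the gripper's body (78 mm by 193 mm) begins 47 mm behind the grasp point.
Start: joints at [1.487, 0.359, 0.012, 0, -1.224, -0.288], TCP at [0.245, 0.629, 0.238] pointing down, gripper open.
Joint ranges: [-3.07, 3.07], [-1.43, 2.12], [-1.02, 1.25], [-3.03, 1.67], [-3.05, -0], [-3.03, 3.03]. Speed limits (rad/s): [2.39, 2.39, 3.01, 3.14, 3.14, 3.14].

INTERFACE

Orientations are given as [roll, pitch, yaw] about the fixed x, y, z axes, in that order (R = Rz(yaw) Ry(pitch) Rx(roll)).
In Python, from rig import r gives the robot as it stands. The module is installed in compiled form; this text tells all that it offers.
- The arm moves only by the tool carry_out, never from a script. Its argument "deltas" is a list of rows, each a list of 4 numbers: the shift along the tool's x, y, z in mm, then the turn about the tool's z in rad. In form: [[tx, ty, tz, yaw], ...]. A call has 1 to 20 rows; each row is the pose to reach, as a shift and turn from the pose commanded when the call began, along the tool's axes at that moment; what a row does not reach only later rows make up. A row lasts 1/10 s, in which the tool goes at most 50 mm and 8.59 degrees, less where a joint would pass 70% of its speed; a pose out of reach is approached as far as the arm can. A call with a gripper value outside its range is refused whole. "claw" is the opening, from 0 (shut) to 1 (fully open), set as the call begins (left out, the last holds). The fingers move at their own pace and stop on an object; "grip_force" is the grip in N (left out, the last holds). Time passes only in rows, so rows that repeat a pose let the fingers close. It gives the time, the measured TCP pose, the force, the opening and the grip force at its end, in the units of the state.
- r.read_state(): the state, without advancing time (a new reading comes with each control period).
- r.get_image(name): name is "side" or "top" or "wrist"; returns a dict with "pixels" (480x640x3 uint8, red, green, blue), "depth" (480x640 float32, m along the optical axis (not along the pixel's ray), 0 where there is no reading), "K" (3x3 intrinsics, pixels), "origin" and "rotation" of the camera in the world. Camera axes: x right, y down, z forward; pixel columns grow to the right and rows downward; lengths in m; the calibration is good to about 2 mm. A picture is of the moment at which its call begins.
- r.finish_job(): hands the job in; it is judged then, once.
The state is a dict: "time": time; "qpos": joint angles; "dq": joint speeds; "tau": joint torques, N m; "position": TCP position; "tool_rot": TCP orientation; "ft_force": force on the tool from outside, world axes, zero at the start; "moment": the same for the moment, N m; "gripper_width": finger opening in m; "finger_force": force on a finger pad.
Only numpy, scipy, OpenCV 4.12 (cv2) and the standard library are available. Lean on these libraries where they do the work, as an engineer would, in place of code of your own. Each camera call takes 0.05 s, during which the arm holds its last target. There are 200 camera calls.

TASK

Bolt the lid of the wooden stock box: lift the handle of the barrel bolt out of its parking notch, slide the bolt across to the left into its keeper, and put the handle fully down into the locking notch of the adjustable notch plate, feeling for that notch rather than forcing the handle against the plates. Do not disturb the things lying round the box, and let go when the handle is home.

Things in the scene. Friction and masses are not known exactly. Their poses are not given: they have to be found in the camera images.
- stock_box: Low wooden box fixed to the bench, 150 (x) x 230 (y) mm, lid top 57 mm above the bench. Origin: centre of its underside; z up, x away from the robot at yaw 0. A steel barrel bolt lies on top along its y and slides to its +y (robot's left) to lock: 14 mm rod, axis 22 mm above the lid at box x = +8 mm, in straps 24 mm wide, up to 34 mm above the lid.
- pivot (a point): Point on the bolt's rod axis, 22 mm above the lid, about which the handle turns; it moves with the bolt along the box's y. With the bolt parked it lies at box y = -50 mm.
- knob (a point): Centre of the knob on the end of the handle, 60 mm from the pivot: a steel cross-roller 16 mm in diameter and 22 mm long, lying along the box's y, with flat ends to pinch. The handle is an 8 mm round stem square to the rod; it leans towards the box's -x side (the robot's side).
- bolt (a joint): Travel of the bolt in m along the box's +y: 0 parked, end stop at 0.072. It needs about 4 N to slide and stays where it is left.
- lever (a joint): Handle angle in rad: 0 fully down in a notch (stem then 15 degrees above level, towards box -x), grows as lifted, stop at 1.22. Stiff: needs about 2 N at the knob (more if the pinch has to turn on it) and stays where left, so it must be pushed down too. Above about 0.66 the stem clears the plates; resting on their upper edges it reads 0.5 to 0.6.
- guide: Two upright 5 mm steel guide plates along the rod on its -x side, 15 to 27 mm from its axis, tops 12 mm (with parking notch) and 19 mm (notch plate) above the axis. Origin and axes as stock_box. Pushes on the plates must stay below 40 N; they stand about half as far from the pivot as the knob, so they feel about twice the push at the knob: press with less than about 15 N.
- plate_mid (a point): Point on the guide midway along the range of the locking notch (stem here = bolt travel 0.055), 24 mm from the rod axis, at its height. The notch plate is clamped by screws in slots and set differently each time: its one notch, 12 mm wide, 20 mm deep, open at the top, takes the stem at some unmeasured bolt travel from 0.043 to 0.067; find it by sight or feel.
- masking_tape: Bystander: roll of masking tape, 64 mm across, 18 mm high; origin under its centre.
- copper_tin: Bystander: round pale tin, 60 mm across, 30 mm high; origin under its centre.
- wood_block_a: Bystander: small wooden block with a studded top, 27 x 36 x 27 mm; origin under its centre.
- pale_carton: Bystander: small pale blue carton, 62 x 48 x 35 mm; origin under its centre.

How it is judged:
By the outcome, as a careful person would: the job done as asked, in the order asked, and still so for the second after the job is handed in, with the robot touching nothing.
It also fails if it takes over 72 s, if anything falls off the work surface, if the arm or the gripper's body presses on something with over 40 N, if the wrist force passes 120 N, or if a joint passes its speed limit or range.

## Working session

There is one attempt and no reset: what is moved stays moved. The work goes in short steps, Python scripts to look and compute and a tool call to move; the robot and the scene stay as the last step left them, time stands still between calls to the robot, and variables do not carry over. Pictures are saved under pics/ and viewed, at most 10 in all, crops included, and the job is handed in when it is done.

Besides the shell and the picture viewer there is one more tool, called after ">>>" by a JSON object that holds its "api" and its "payload". carry_out: Moves the arm, as the interface text tells. Its arguments: {"type":"object","properties":{"deltas":{"type":"array"},"claw":{"type":"number"},"grip_force":{"type":"number"}},"required":["deltas"]}

```bash
mkdir -p pics; cat > h.py <<'E'
import numpy as np, cv2, pickle
from rig import r
def snap(n,f):
    d=r.get_image(n); pickle.dump(d,open(f'pics/{f}.pkl','wb')); cv2.imwrite(f'pics/{f}.png',d['pixels'][:,:,::-1]); return d
def load(f): return pickle.load(open(f'pics/{f}.pkl','rb'))
def pt(d,u,v,w=1):
    a=d['depth'][v-w:v+w+1,u-w:u+w+1]; a=a[a>0]; z=np.median(a)
    K=np.array(d['K']); return np.array(d['origin'])+np.array(d['rotation'])@(np.linalg.inv(K)@[u,v,1]*z)
def proj(d,p):
    c=np.array(d['rotation']).T@(np.array(p)-d['origin']); q=np.array(d['K'])@c; return q[:2]/q[2]
E
python3 - <<'E'
from h import *
np.set_printoptions(precision=4,suppress=True)
for n in ('top','side'):
    d=snap(n,n+'0'); print(n,d['origin'],d['K'][0][0])
s=r.read_state(); print(s,r.tip_extent)
E
```

```text
top [0.3721 0.1792 1.2445] 612.9541707762221
side [ 0.4318 -1.0313  0.5607] 541.3772144887037
{'time': 0.1, 'qpos': array([ 1.4871,  0.3593,  0.0112, -0.0003, -1.2241, -0.2881]), 'dq': array([ 0.0022, -0.0018,  0.0026, -0.0001,  0.0022, -0.0003]), 'tau': array([ -0.0015, -58.4165,  29.3752,   7.0156,   0.0102,  -0.    ]), 'position': array([0.2451, 0.6285, 0.2367]), 'tool_rot': array([ 3.1401, -0.0001, -0.3719]), 'ft_force': array([ 0.5112,  0.7526, -0.2999]), 'moment': array([-0.0389, -0.0484,  0.0192]), 'finger_force': 0.0, 'gripper_width': 0.08788497898320274} 0.011
```

View pics/top0.png

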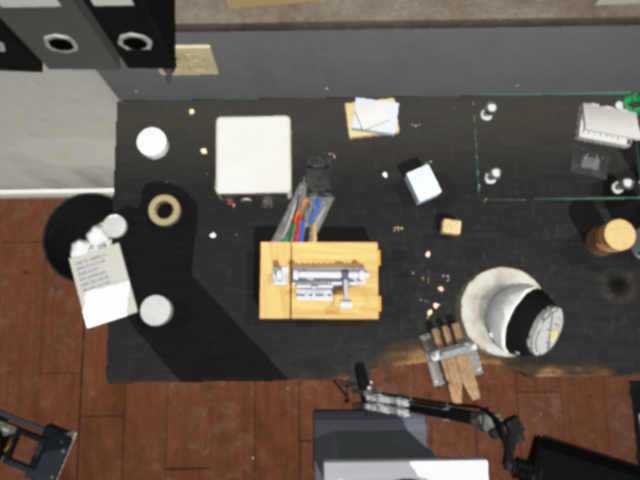

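View pics/side0.png

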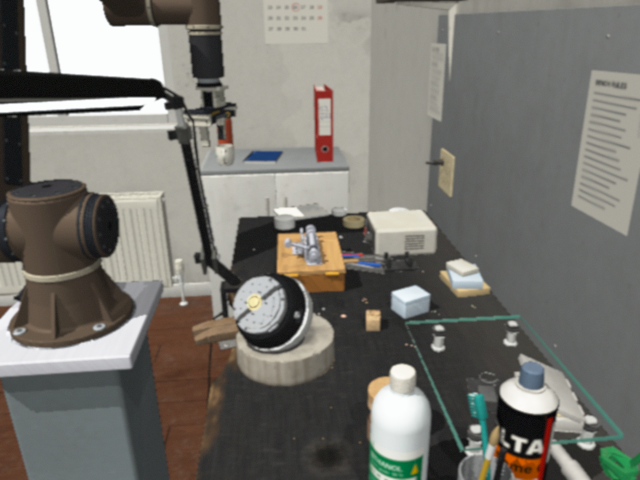

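The top view shows the box at px (259..381, 241..320), yaw near 0, with the bolt along the image row ~275 and the handle at (346,285) leaning toward the robot. The side view shows the box at (310,260), and nothing stands close to it.

```bash
python3 - <<'E'
from h import *
np.set_printoptions(precision=4,suppress=True)
d=load('top0'); c=d['pixels'][230:330,250:390,::-1]; cv2.imwrite('pics/c1.png',cv2.resize(c,None,fx=5.7,fy=5.7,interpolation=cv2.INTER_CUBIC))
# lid mask via height map
K=np.array(d['K']);v,u=np.mgrid[230:335,245:395];z=d['depth'][230:335,245:395]
P=np.stack([(u-K[0,2])/K[0,0]*z,(v-K[1,2])/K[1,1]*z,z],-1)@np.array(d['rotation']).T+d['origin']
m=(abs(P[...,2]-.057)<.006)
pts=P[m][:,:2].astype(np.float32); print(len(pts),np.median(P[m][:,2]))
print(cv2.minAreaRect(pts*1000))
# high points
for lo,hi in((.075,.085),(.085,.095),(.095,.11),(.11,.2)):
    q=P[(P[...,2]>lo)&(P[...,2]<hi)]; print(lo,len(q),q.min(0) if len(q) else'',q.max(0) if len(q) else '',np.median(q,0) if len(q) else '')
E
```

```text
Traceback (most recent call last):
ValueError: operands could not be broadcast together with shapes (105,150) (3,)
```

View pics/c1.png

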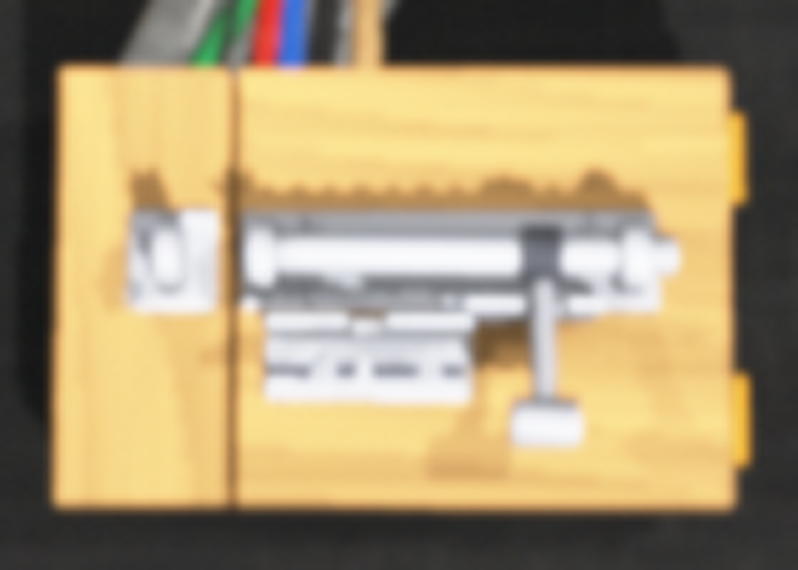

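The crop shows the stem at crop x≈543 (knob at (547,425)), the notch plate spanning x 265..475, and its notch gap at (365,322).

```bash
python3 - <<'E'
from h import *
np.set_printoptions(precision=4,suppress=True)
d=load('top0'); print(d['rotation'],type(d['rotation']),load('side0')['rotation'])
from scipy.spatial.transform import Rotation as R
rt=np.array(d['rotation'],float); M=R.from_euler('xyz',rt).as_matrix() if rt.size==3 else rt
print(M)
K=np.array(d['K']);v,u=np.mgrid[230:335,245:395];z=d['depth'][230:335,245:395]
P=np.stack([(u-K[0,2])/K[0,0]*z,(v-K[1,2])/K[1,1]*z,z],-1)@M.T+np.array(d['origin'])
m=(abs(P[...,2]-.057)<.006)
print(m.sum(),np.median(P[m][:,2]),cv2.minAreaRect((P[m][:,:2]*1000).astype(np.float32)))
for lo,hi in((.075,.085),(.085,.095),(.095,.11),(.11,.2)):
    q=P[(P[...,2]>lo)&(P[...,2]<hi)]
    if len(q): print(lo,len(q),q.min(0),q.max(0),np.median(q,0))
def ray(cx,cy,h):
    w=M@(np.linalg.inv(K)@[250+cx/5.7-.5+.09,230+cy/5.7-.4,1]); o=np.array(d['origin']); return o+w*(h-o[2])/w[2]
for n,a in dict(c1=(57,66,.057),c2=(732,66,.057),c3=(737,508,.057),c4=(52,508,.057),knob=(547,424,.112),stem=(543,330,.095),stempl=(543,300,.085),notch=(365,322,.098),pl_l=(265,322,.098),pl_r=(473,322,.098),rodR=(680,257,.079),saddle=(541,257,.079)).items(): print(n,ray(*a))
for q in [(547,424),(543,340),(365,322),(300,322),(440,322),(300,395)]:
    uu,vv=int(250+q[0]/5.7),int(230+q[1]/5.7); print(q,P[vv-230,uu-245])
E
```

```text
[-2.973   0.0033 -1.5847] <class 'numpy.ndarray'> [-1.9536  0.0057 -0.1045]
[[-0.014  -0.9857  0.1679]
 [-0.9999  0.0143  0.0009]
 [-0.0033 -0.1678 -0.9858]]
7691 0.05674867057999444 ((497.9970703125, 161.07388305664062), (233.934814453125, 149.14869689941406), 89.11237335205078)
0.075 368 [0.4791 0.069  0.0753] [0.5179 0.2429 0.085 ] [0.5031 0.1418 0.0826]
0.085 510 [0.4414 0.0698 0.085 ] [0.5179 0.2427 0.0949] [0.5025 0.1348 0.0881]
0.095 171 [0.441  0.1041 0.095 ] [0.5047 0.2101 0.1072] [0.4541 0.1195 0.0994]
c1 [0.575  0.2781 0.057 ]
c2 [0.5717 0.0455 0.057 ]
c3 [0.4204 0.0487 0.057 ]
c4 [0.4237 0.2799 0.057 ]
knob [0.446  0.1152 0.112 ]
stem [0.478  0.1149 0.095 ]
stempl [0.4889 0.1141 0.085 ]
notch [0.4812 0.1735 0.098 ]
pl_l [0.4817 0.2063 0.098 ]
pl_r [0.4807 0.138  0.098 ]
rodR [0.5033 0.0675 0.079 ]
saddle [0.504  0.1141 0.079 ]
(547, 424) [0.4466 0.1158 0.1034]
(543, 340) [0.4753 0.1145 0.0932]
(365, 322) [0.4834 0.1726 0.0767]
(300, 322) [0.4819 0.1953 0.095 ]
(440, 322) [0.4812 0.1484 0.0961]
(300, 395) [0.4601 0.1961 0.0605]
```

```bash
python3 - <<'E'
import re
s=open('h.py').read()
s=s.replace("def snap(n,f):\n    d=r.get_image(n);","from scipy.spatial.transform import Rotation as Ro\ndef snap(n,f):\n    d=dict(r.get_image(n)); d['rotation']=Ro.from_euler('xyz',d['rotation']).as_matrix() if np.size(d['rotation'])==3 else d['rotation'];")
open('h.py','w').write(s)
E
python3 - <<'E'
from h import *
np.set_printoptions(precision=3,suppress=True)
for n,l in dict(top0=[(362,372),(364,385),(385,403),(405,405),(440,407),(480,415),(510,430),(560,450),(340,390),(520,320)],side0=[(60,88),(120,88),(180,103),(190,170),(203,230),(206,258),(235,285),(206,60),(212,100),(212,140),(225,155)]).items():
    d=load(n); d['rotation']=Ro.from_euler('xyz',d['rotation']).as_matrix()
    for q in l: print(n,q,pt(d,*q))
E
```

```text
top0 (362, 372) [0.32  0.083 0.042]
top0 (364, 385) [0.297 0.082 0.068]
top0 (385, 403) [0.274 0.056 0.173]
top0 (405, 405) [0.276 0.031 0.237]
top0 (440, 407) [ 0.279 -0.01   0.305]
top0 (480, 415) [ 0.277 -0.045  0.394]
top0 (510, 430) [ 0.264 -0.068  0.446]
top0 (560, 450) [ 0.243 -0.119  0.471]
top0 (340, 390) [ 0.224  0.086 -0.848]
top0 (520, 320) [ 0.41  -0.186  0.163]
side0 (60, 88) [ 0.179 -0.336  0.49 ]
side0 (120, 88) [ 0.216 -0.216  0.477]
side0 (180, 103) [ 0.275 -0.084  0.437]
side0 (190, 170) [ 0.272 -0.036  0.31 ]
side0 (203, 230) [0.275 0.026 0.168]
side0 (206, 258) [0.27  0.06  0.091]
side0 (235, 285) [0.326 0.077 0.015]
side0 (206, 60) [0.248 0.582 0.466]
side0 (212, 100) [0.252 0.611 0.353]
side0 (212, 140) [0.111 1.741 0.014]
side0 (225, 155) [0.205 1.365 0.021]
```

>>> {"api": "carry_out", "payload": {"deltas": [[19, 20, 2, -0.02], [37, 40, 4, -0.04], [56, 61, 6, -0.06], [75, 81, 8, -0.08], [94, 101, 10, -0.1], [112, 121, 11, -0.12], [131, 142, 13, -0.14], [150, 162, 15, -0.16], [169, 182, 17, -0.18], [187, 202, 19, -0.2], [206, 222, 20, -0.22], [225, 243, 22, -0.24], [243, 263, 24, -0.26], [262, 283, 26, -0.28], [281, 303, 28, -0.3], [300, 324, 30, -0.32], [318, 344, 32, -0.34], [347, 374, 34, -0.359], [374, 404, 37, -0.359], [374, 404, 37, -0.359]]}}

```text
time: 2.1
position: [0.447, 0.113, 0.1998]
tool_rot: [3.14, 0.002, -0.017]
ft_force: [-0.4, 0.3, 0.7]
gripper_width: 0.0878
finger_force: 0.0
```

```bash
python3 - <<'E'
from h import *
np.set_printoptions(precision=4,suppress=True)
d=snap('wrist','w1'); s=r.read_state(); print(s['time'],s['position'],s['tool_rot'],s['qpos'],s['ft_force'],d['origin'])
for p in [(.447,.1155,.0945),(.505,.113,.079),(.4812,.1735,.098)]: print(proj(d,p))
E
```

```text
2.15 [0.447  0.1145 0.2001] [ 3.141   0.0009 -0.0167] [ 0.6794  0.032  -0.4944 -0.0002 -1.0455  0.8748] [-0.534   0.3864  0.0842] [0.5262 0.111  0.3472]
[315.846  244.4793]
[317.9752 158.7776]
[228.3129 198.8048]
```

View pics/w1.png

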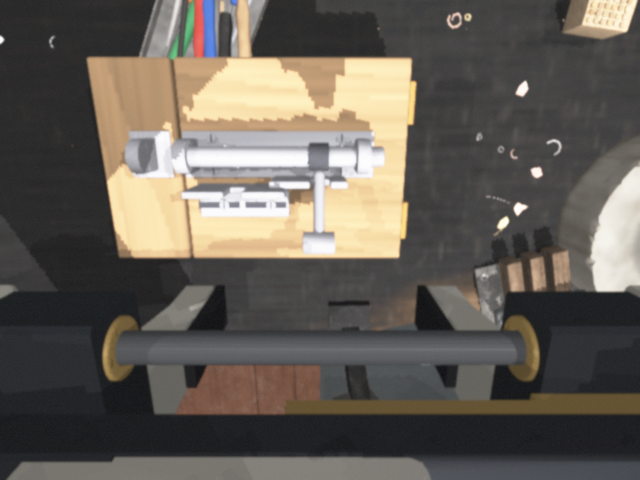

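The wrist view shows the knob at (319,243), stem (319,190), notch plate with a gap near (237,190). Enlarging to read the notch.

```bash
python3 - <<'E'
from h import *
d=load('w1'); c=d['pixels'][130:265,160:360,::-1]; cv2.imwrite('pics/c2.png',cv2.resize(c,None,fx=4,fy=4,interpolation=cv2.INTER_CUBIC))
E
```

```text
(no output)
```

View pics/c2.png

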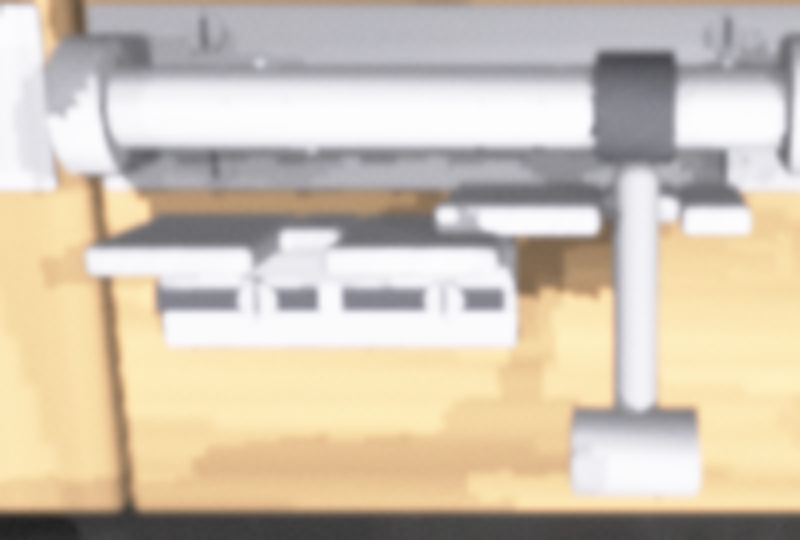

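The enlarged crop shows the notch gap at crop x 252–330 (row 258), the parking notch 602–683 (row 215), and the knob ends at 572 and 698 (row 450).

```bash
python3 - <<'E'
from h import *
np.set_printoptions(precision=4,suppress=True)
d=load('w1'); K=np.array(d['K']);M=d['rotation'];o=np.array(d['origin']); print(K[0,0])
def ray(cx,cy,h):
    w=M@(np.linalg.inv(K)@[160+(cx+.5)/4-.5,130+(cy+.5)/4-.5,1]); return o+w*(h-o[2])/w[2]
for n,a in dict(nl=(252,258,.098),nr=(330,258,.098),pl=(602,215,.091),prr=(683,215,.091),k1=(572,450,.0945),k2=(698,450,.0945),s1=(617,300,.088),s2=(657,300,.088),sd1=(596,105,.086),sd2=(676,105,.086)).items(): print(n,ray(*a))
E
```

```text
375.35680468982974
nl [0.4844 0.177  0.098 ]
nr [0.4842 0.164  0.098 ]
pl [0.4896 0.1186 0.091 ]
prr [0.4894 0.1048 0.091 ]
k1 [0.4489 0.1248 0.0945]
k2 [0.4485 0.1026 0.0945]
s1 [0.4743 0.1164 0.088 ]
s2 [0.4741 0.1094 0.088 ]
sd1 [0.5076 0.1193 0.086 ]
sd2 [0.5074 0.1057 0.086 ]
```

>>> {"api": "carry_out", "payload": {"deltas": [[1, 2, 15, 0], [1, 2, 35, 0], [1, 2, 55, 0], [1, 2, 75, 0], [1, 2, 90, 0], [1, 2, 102, 0], [1, 2, 110, 0], [1, 2, 113, 0], [1, 2, 113, 0], [1, 2, 113, 0], [1, 2, 113, 0], [1, 2, 113, 0]], "claw": 0.5, "grip_force": 20}}

```text
time: 3.35
position: [0.4481, 0.1147, 0.088]
tool_rot: [-3.141, -0.001, -0.013]
ft_force: [1.0, 0.0, 0.2]
gripper_width: 0.0436
finger_force: 0.0
```

```bash
python3 - <<'E'
from h import *
d=snap('wrist','w2'); s=r.read_state(); print(s['position'],s['tool_rot'],s['ft_force'])
E
```

```text
[0.4480878  0.11469625 0.0879537 ] [-3.14106530e+00 -6.61431989e-04 -1.28594319e-02] [0.848674   0.31092365 0.36721894]
```

View pics/w2.png

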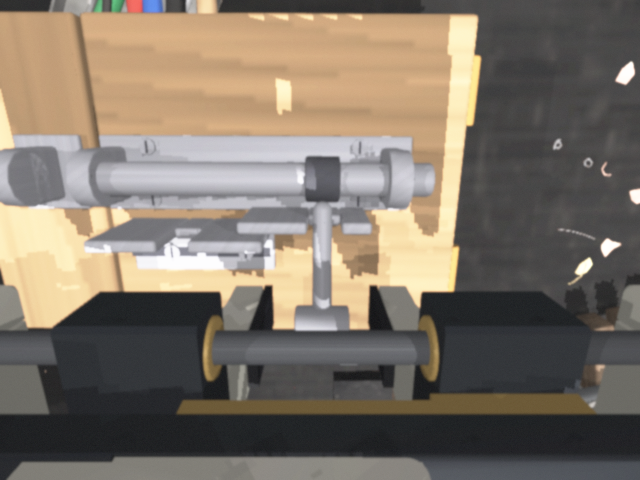

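The knob (296–347, row 318) sits centred between the pads (272–369). Closing.

>>> {"api": "carry_out", "payload": {"deltas": [[0, 0, 0, 0], [0, 0, 0, 0], [0, 0, 0, 0], [0, 0, 0, 0], [0, 0, 0, 0], [0, 0, 0, 0]], "claw": 0, "grip_force": 20}}

```text
time: 4.0
position: [0.4479, 0.1144, 0.0876]
tool_rot: [3.141, 0.0, -0.013]
ft_force: [0.6, -0.8, 1.4]
gripper_width: 0.022
finger_force: 20.0
```

>>> {"api": "carry_out", "payload": {"deltas": [[0.8, 0, -2.8, 0], [1.8, 0, -5.7, 0], [3, 0, -8.5, 0], [4.2, 0, -11.2, 0], [5.6, 0, -13.8, 0], [7.2, 0, -16.4, 0], [8.9, 0, -19, 0], [10.6, 0, -21.4, 0], [12.5, 0, -23.7, 0], [14.5, 0, -25.9, 0], [16.7, 0, -28, 0], [18.9, 0, -30, 0], [18.9, 0, -30, 0]]}}

```text
time: 5.3
position: [0.4669, 0.1141, 0.1179]
tool_rot: [3.141, 0.0, -0.013]
ft_force: [-3.6, -1.4, 1.6]
gripper_width: 0.0219
finger_force: 20.0
```

Going well; on to lever ≈0.85.

>>> {"api": "carry_out", "payload": {"deltas": [[2.3, 0, -1.9, 0], [4.8, 0, -3.7, 0], [7.2, 0, -5.4, 0], [9.8, 0, -6.9, 0], [12.4, 0, -8.3, 0], [12.4, 0, -8.3, 0]]}}

```text
time: 5.9
position: [0.4797, 0.114, 0.1262]
tool_rot: [3.141, -0.0, -0.013]
ft_force: [-3.7, -2.4, -0.1]
gripper_width: 0.022
finger_force: 20.0
```

```bash
python3 - <<'E'
from h import *
np.set_printoptions(precision=4,suppress=True)
d=snap('top','t2'); cv2.imwrite('pics/c3.png',cv2.resize(d['pixels'][190:330,240:400,::-1],None,fx=4,fy=4,interpolation=cv2.INTER_CUBIC))
d=snap('wrist','w3'); cv2.imwrite('pics/w3c.png',d['pixels'][:,:,::-1])
E
```

```text
(no output)
```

View pics/w3c.png

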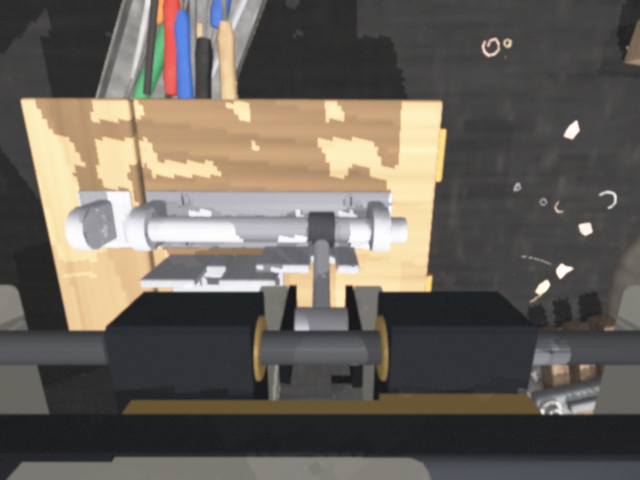

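The knob is still between the pads (320,318), with the stem up and clear of the plates. Sliding left.

>>> {"api": "carry_out", "payload": {"deltas": [[0, -2, 0, 0], [0, -5, 0, 0], [0, -8, 0, 0], [0, -11, 0, 0], [0, -14, 0, 0], [0, -17, 0, 0], [0, -20, 0, 0], [0, -23, 0, 0], [0, -26, 0, 0], [0, -29, 0, 0], [0, -32, 0, 0], [0, -35, 0, 0], [0, -38, 0, 0], [0, -42, 0, 0], [0, -46, 0, 0], [0, -50, 0, 0], [0, -54, 0, 0], [0, -57.5, 0, 0], [0, -57.5, 0, 0], [0, -57.5, 0, 0]]}}

```text
time: 8.0
position: [0.48, 0.1725, 0.1259]
tool_rot: [-3.14, -0.0, -0.013]
ft_force: [-0.3, 0.9, -0.6]
gripper_width: 0.0218
finger_force: 20.0
```

```bash
python3 - <<'E'
from h import *
d=snap('wrist','w4'); s=r.read_state(); print(s['position'],s['ft_force']); cv2.imwrite('pics/w4c.png',cv2.resize(d['pixels'][210:350,200:400,::-1],None,fx=4,fy=4,interpolation=cv2.INTER_CUBIC))
E
```

```text
[0.48004677 0.17246064 0.12587202] [-1.07997179  1.41998885 -0.656744  ]
```

View pics/w4c.png

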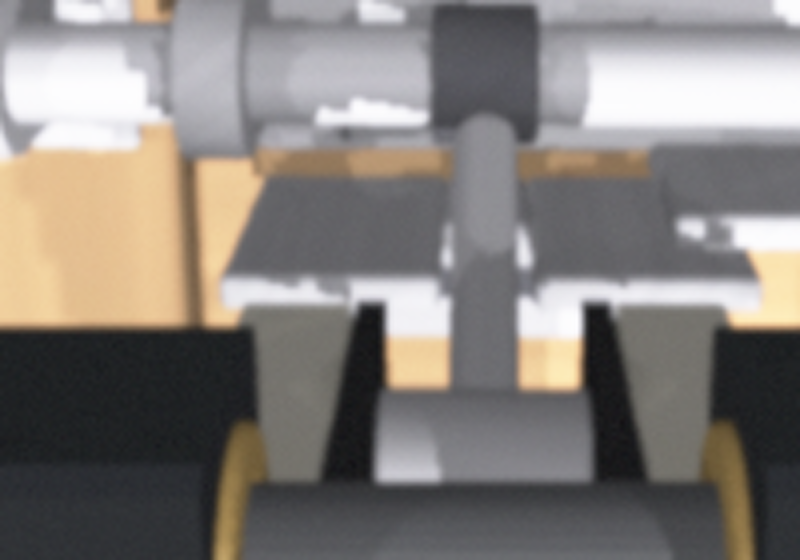

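The stem (453–517) sits centred over the notch gap (440–535). Lowering carefully.

>>> {"api": "carry_out", "payload": {"deltas": [[-2.6, 0, 1.4, 0], [-5.2, 0, 2.9, 0], [-7.7, 0, 4.6, 0], [-10.1, 0, 6.4, 0], [-12.4, 0, 8.3, 0], [-14.7, 0, 10.3, 0], [-16.9, 0, 12.4, 0], [-18.9, 0, 14.6, 0]]}}

```text
time: 8.85
position: [0.4612, 0.1726, 0.1114]
tool_rot: [-3.14, -0.001, -0.012]
ft_force: [3.4, 4.4, 2.4]
gripper_width: 0.0218
finger_force: 20.0
```

>>> {"api": "carry_out", "payload": {"deltas": [[-1.9, 0, 2.3, 0], [-3.6, 0, 4.8, 0], [-5.3, 0, 7.3, 0], [-6.8, 0, 9.9, 0], [-8.2, 0, 12.5, 0]]}}

```text
time: 9.35
position: [0.4525, 0.1719, 0.0985]
tool_rot: [3.141, 0.0, -0.013]
ft_force: [2.3, 4.0, 4.2]
gripper_width: 0.0219
finger_force: 20.0
```

>>> {"api": "carry_out", "payload": {"deltas": [[-1.3, 0, 2.7, 0], [-2.4, 0, 5.5, 0], [-3.4, 0, 8.4, 0], [-4.2, 0, 11.2, 0], [-4.2, 0, 11.2, 0], [-4.2, 0, 11.2, 0]]}}

```text
time: 9.95
position: [0.4481, 0.1717, 0.0871]
tool_rot: [3.141, 0.001, -0.013]
ft_force: [-0.4, 4.3, -0.4]
gripper_width: 0.0217
finger_force: 20.0
```

>>> {"api": "carry_out", "payload": {"deltas": [[0, 0, 0.5, 0], [0, 0, 1, 0], [0, 0, 1, 0]]}}

```text
time: 10.25
position: [0.448, 0.1717, 0.0864]
tool_rot: [3.141, 0.001, -0.013]
ft_force: [-3.3, 4.7, 2.6]
gripper_width: 0.0218
finger_force: 20.0
```

>>> {"api": "carry_out", "payload": {"deltas": [[0, 0, 0.5, 0], [0, 0, 1, 0], [0, 0, 1, 0]]}}

```text
time: 10.55
position: [0.448, 0.1717, 0.0861]
tool_rot: [3.141, 0.001, -0.013]
ft_force: [-6.6, 3.9, 10.9]
gripper_width: 0.022
finger_force: 20.0
```

Firm stop reached (about 11 N). Easing off and releasing.

>>> {"api": "carry_out", "payload": {"deltas": [[0, 0, -0.7, 0], [0, 0, -0.7, 0], [0, 0, -0.7, 0], [0, 0, -0.7, 0], [0, 0, -0.7, 0]], "claw": 0.5}}

```text
time: 11.05
position: [0.4485, 0.1718, 0.0861]
tool_rot: [3.141, 0.0, -0.013]
ft_force: [-0.3, 0.1, 0.4]
gripper_width: 0.0433
finger_force: 0.0
```

>>> {"api": "carry_out", "payload": {"deltas": [[0, 0, -5, 0], [0, 0, -15, 0], [0, 0, -30, 0], [0, 0, -50, 0], [0, 0, -70, 0], [0, 0, -90, 0], [0, 0, -105, 0], [0, 0, -113, 0], [0, 0, -113, 0], [0, 0, -113, 0]]}}

```text
time: 12.05
position: [0.4483, 0.1719, 0.199]
tool_rot: [-3.142, 0.0, -0.013]
ft_force: [-0.3, 0.1, -0.4]
gripper_width: 0.0436
finger_force: 0.0
```

```bash
python3 - <<'E'
from h import *
np.set_printoptions(precision=4,suppress=True)
d=snap('wrist','w5'); s=r.read_state(); print(s['position'],s['ft_force'])
c=np.array([.4480,.1717,.0945])
u,v=proj(d,c).astype(int); print(u,v)
K=d['depth']
for dv in range(-8,9,2): print(pt(d,u,v+dv,0))
cv2.imwrite('pics/w5c.png',cv2.resize(d['pixels'][120:270,220:420,::-1],None,fx=4,fy=4,interpolation=cv2.INTER_CUBIC))
E
```

```text
[0.4482 0.1718 0.1986] [-0.2374  0.3144  0.704 ]
319 245
[0.4557 0.1722 0.1001]
[0.4546 0.1722 0.1011]
[0.4536 0.1722 0.1024]
[0.452  0.1722 0.1019]
[0.4507 0.1722 0.1024]
[0.4492 0.1722 0.1021]
[0.4477 0.1723 0.1018]
[0.4459 0.1723 0.101 ]
[0.4439 0.1723 0.0992]
```

View pics/w5c.png

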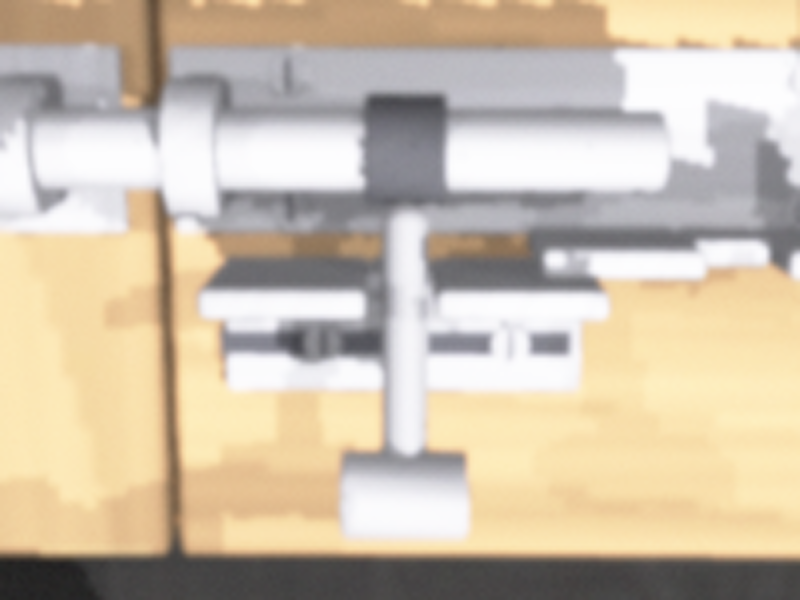

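The stem (387–425) is down in the notch (367–440), the rod is in the keeper, and the knob top is at z≈0.102, which matches lever 0. Handing in.

```bash
python3 -c "from rig import r; print(r.finish_job())"
```

```text
the job is handed in; nothing more can be done
None
```

The lid is bolted: the bolt is in its keeper at about 58 mm of travel, the handle is fully down in the locking notch, the gripper has let go, and the job was handed in at about 12 s.

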